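# Swap a bottle on the tray and shut the sash

### The job

Stow the small amber bottle in the little ventilated cabinet together with the small clear bottle: raise the glass sash by its bar handle, stand the large clear bottle, which is too tall to go in, from the tray on to the worktop clear of the tray, and stand the small amber bottle flat in its place on the tray. Then slide the tray fully home with both small bottles on it and bring the sash all the way down; no bottle may tip over, and both large ones end upright on the worktop.

Things in the scene. Friction and masses are not known exactly. Their poses are not given: they have to be found in the camera images.
- vent_cabinet: white sheet-metal bench cabinet, fixed, 143 mm high, 118 mm deep behind the sash plane, 280 mm wide over two upright aluminium sash channels (22 mm deep, 268 mm high, centred at y = +-130). Its position and yaw vary. Origin on the worktop below the middle of the sash; +x into the cabinet (away from the robot), +y to the left, z up. Roof over x = +10..+118 mm, underside 136 mm, top 143 mm above the worktop; clear inner width 234 mm.
- sash_panel (a joint): vertical slide of the framed glass sash (10 mm thick, in the plane x = 0 of the cabinet): height raised in m, 0 fully down, 0.13 fully up. Sash fills y = +-116 mm; down, its lower edge is 22 mm and its top edge 150 mm above the worktop. It may start up to 30 mm raised. Balanced by friction: it stays where it is left; about 11 N lifts it and 4 N pushes it down.
- sash_bar (a point): middle of the sash's handle: a 12 mm thick, 110 mm long round steel bar parallel to cabinet y, above the sash's top edge on two thin posts at y = +-55 mm (50 mm of free height below its centre line). Moves with the sash: 200 mm above the worktop when down, 330 mm when up.
- tray_body (a joint): slide of the tray: distance pushed in in m, along cabinet +x; 0 fully drawn out (as it starts), 0.135 fully home with its deck inside the cabinet. Friction about 2 N; stays where it is left. The empty tray and its pull are low enough to pass below the closed sash, bottles are not.
- tray_pull (a point): grip point on the tray's pull: an upright black waisted handle 18 to 22 mm thick, standing from 10 to 72 mm above the worktop; this point is on its axis 50 mm above the worktop. It lies 195 mm in front of the sash plane when the tray is out, 60 mm when it is home. Axes as the cabinet.
- tray_mid (a point): centre of the tray deck's top face, 10 mm above the worktop; axes as the cabinet. Inside its rim (3 mm thick, 6 mm high above the deck) the deck is 86 mm in x and 208 mm in y; the pull is 120 mm in front (-x). At the start the two clear bottles stand on it, one in the left half (y about +55 mm), the other in the right half (y about -55 mm). This point lies 75 mm in front of the sash plane when the tray is out, 60 mm behind it when home.
- amber_small: the smaller amber screw-cap bottle, pale cap: 48 mm diameter, 102 mm tall, cap 32 mm diameter over the top 21 mm; 0.16 kg. Origin in the centre of its underside, z up. To be stowed. Starts on the worktop to the left or right of the tray.
- clear_small: the smaller clear screw-cap bottle: 54 mm diameter, 108 mm tall; origin in the centre of its underside, z up. Stands on the tray from the start and goes in with it.
- amber_large: the larger amber bottle, black cap: 66 mm diameter, 132 mm tall, cap 41 mm diameter over the top 21 mm; 0.38 kg; origin in the centre of its underside, z up. Bystander on the worktop, to the left or right of the tray.
- clear_large: the larger clear bottle: 68 mm diameter, 146 mm tall, cap 42 mm diameter over the top 21 mm; 0.42 kg; origin in the centre of its underside, z up. Starts on the tray; to be stood on the worktop. Too tall to pass under the raised sash and the cabinet's roof on the tray.

How it is judged:
On the way:
1. the sash is raised at least 0.10 m (value of joint sash_panel above 0.1 m), for 0.2 s.
At the end, for the whole second after the job is handed in: Both small bottles stand on the tray inside its rim (centres within 24 mm in x, 86 mm in y, undersides within 4 mm of the deck), tray home and sash down (each within 6 mm), both large bottles on the worktop (within 6 mm); all upright within 0.15 rad and at rest (x of amber_small in the frame of tray_mid between -0.024 and 0.024 m and y of amber_small in the frame of tray_mid between -0.086 and 0.086 m and z of amber_small in the frame of tray_mid between -0.004 and 0.004 m and x of clear_small in the frame of tray_mid between -0.024 and 0.024 m and y of clear_small in the frame of tray_mid between -0.086 and 0.086 m and z of clear_small in the frame of tray_mid between -0.004 and 0.004 m and angle between each of amber_small, clear_small, amber_large, clear_large's own z axis and vertical below 0.15 rad and height (world z) of amber_large between -0.006 and 0.006 m and height (world z) of clear_large between -0.006 and 0.006 m and value of joint sash_panel below 0.006 m and value of joint tray_body above 0.129 m and linear speed of each of amber_small, clear_small, amber_large, clear_large below 0.02 m/s); the robot touches nothing.
It fails at once if the amber small bottle tips by more than 0.5 rad (angle between amber_small's own z axis and vertical above 0.5 rad).
It fails at once if the clear small bottle tips by more than 0.5 rad (angle between clear_small's own z axis and vertical above 0.5 rad).
It fails at once if the amber large bottle tips by more than 0.5 rad (angle between amber_large's own z axis and vertical above 0.5 rad).
It fails at once if the clear large bottle tips by more than 0.5 rad (angle between clear_large's own z axis and vertical above 0.5 rad).
It also fails if it takes over 72 s, if anything falls off the work surface, if the arm or the gripper's body presses on something with over 40 N, if the wrist force passes 120 N, or if a joint passes its speed limit or range.

### The arm

A 7-joint arm with a two-finger parallel gripper is mounted at the origin on a cart in front of the work surface, level with it; the furniture and walls round the work are solid. World frame = base frame: x ahead of the robot, y to its left, z up, the work surface at z = 0. Lengths are in m, angles in rad, forces in N, time in s.
With the tool pointing down it reaches from about 0.4 to 0.85 m from the base axis. Payload 10.4 kg.
Tool frame: the origin (TCP) lies midway between the tips of the shut fingers; the grasp point (between the pads) lies 19 mm behind it; z points along the fingers, x is the direction in which the jaws open and shut, and the axes are right-handed (so a half turn about z gives the same grasp; the last joint's range is limited). The gripper opens to 85 mm and grips with 20 to 120 N. Pads are 22 mm wide; open, the fingers measure 114 mm over their backs; the gripper's body (76 mm by 85 mm) begins 54 mm behind the grasp point. The pads swing forward as they close: fully open they stand 13 mm farther back than shut.
Start: joints at [-1.172, 0.332, -0.065, 1.46, 0.022, 1.35, -0.088], TCP at [0.256, 0.57, 0.231] pointing down, gripper open.
Joint ranges: [-2.6, 2.6], [-0.5, 2.12], [-1.47, 1.34], [0.16, 2.42], [-1.27, 4.41], [0.06, 2.06], [-2.6, 2.6]. Speed limits (rad/s): [2.22, 2.22, 2.79, 2.79, 3.14, 3.14, 3.14].

### API

Orientations are given as a unit quaternion [x, y, z, w].
In Python, from workcell import manip, cams gives the robot as it stands.
- The arm moves only by the tool move_arm, never from a script. Its argument "moves" is a list of rows, each a list of 7 numbers: the turn, a rotation vector about the tool's x, y, z in degrees, then the shift along the tool's x, y, z in m, then the finger opening in m, from 0 to 0.0854. A call has 1 to 10 rows; each row is the pose to reach, as a shift and turn from the pose commanded when the call began, along the tool's axes at that moment; what a row does not reach only later rows make up. A row lasts 1/10 s, in which the tool goes at most 50 mm and 8.59 degrees, less where a joint would pass 70% of its speed; a pose out of reach is approached as far as the arm can. A call with a gripper value outside its range is refused whole. The fingers move at their own pace and stop on an object; "grip_force" is the grip in N (left out, the last holds). Time passes only in rows, so rows that repeat a pose let the fingers close. It gives the time, the measured TCP pose, the force and the opening at its end, in the units of the state.
- manip.get_obs(): the state, without advancing time (a new reading comes with each control period).
- cams.camera(name): name is "scene" or "top"; returns the picture (384x512x3 uint8, red, green, blue); there is no depth.
- cams.camera_params(name): a dict with "fx", "fy", "cx", "cy" (pixels), "xyz" and "rotation" of the camera in the world. Camera axes: x right, y up, looking along -z (the intrinsics and any distortion apply to the point x, -y, -z); pixel columns grow to the right and rows downward; lengths in m; the calibration is good to about 2 mm. A picture is of the moment at which its call begins. camera_params takes no time and is no camera call.
- manip.hand_in(): hands the job in, once; it reports no verdict.
The state is a dict: "clock": time; "joint_pos": joint angles; "joint_velocities": joint speeds; "tau": joint torques, N m; "position": TCP position; "ee_rot": TCP orientation; "ft_force": force on the tool from outside, world axes, zero at the start; "torque": the same for the moment, N m; "grip_width": opening from 0.0 (shut) to 1.0 (fully open).
Only numpy, scipy, OpenCV 4.12 (cv2) and the standard library are available. Lean on these libraries where they do the work, as an engineer would, in place of code of your own. Each camera call takes 0.05 s, during which the arm holds its last target. There are 200 camera calls.

## Working session

There is one attempt and no reset: what is moved stays moved. The work goes in short steps, Python scripts to look and compute and a tool call to move; the robot and the scene stay as the last step left them, time stands still between calls to the robot, and variables do not carry over. Pictures are saved under pics/ and viewed, about 8 in all and at most 12, crops included, and the job is handed in when it is done.

Besides the shell and the picture viewer there is one more tool, called after ">>>" by a JSON object that holds its "api" and its "payload", one argument or row to a line. move_arm: Moves the arm, as the interface text tells. Its arguments: {"type":"object","properties":{"moves":{"type":"array","items":{"type":"array","items":{"type":"number"}}},"grip_force":{"type":"number"}},"required":["moves"]}

```bash
mkdir -p pics; ls; python3 - <<'E'
from workcell import manip, cams
import cv2,numpy as np
o=manip.get_obs()
for k in o: print(k,np.round(o[k],4))
for n in ("scene","top"):
    im=cams.camera(n); cv2.imwrite(f"pics/{n}0.png",im[:,:,::-1]); print(n,cams.camera_params(n))
E
```

```text
pics
clock 0.0
joint_pos [-1.1716  0.3329 -0.0647  1.461   0.0216  1.3499 -0.0885]
joint_velocities [ 0.0017 -0.0009 -0.0011 -0.0006 -0.0009  0.0008  0.0007]
tau [-2.00000e-04 -6.25447e+01  4.89000e-02 -3.91602e+01  1.62000e-02
  1.01000e-02  0.00000e+00]
position [0.2557 0.5699 0.2305]
ee_rot [ 8.395e-01  5.434e-01 -6.000e-04  4.000e-04]
ft_force [ 0.0072 -0.2643  0.5317]
torque [ 0.0189  0.0165 -0.0531]
grip_width 0.9995
scene {'fx': 479.1671375178, 'fy': 479.1671375178, 'cx': 255.6281132024764, 'cy': 194.82302002856676, 'xyz': array([-0.15844362, -0.57308659,  0.8171436 ]), 'rotation': array([ 0.41745534, -0.18695134, -0.37362214,  0.80696141])}
top {'fx': 384.205723401916, 'fy': 384.205723401916, 'cx': 257.9975360389317, 'cy': 193.55928116626532, 'xyz': array([0.38195954, 0.0516593 , 1.24315599]), 'rotation': array([ 0.03315049, -0.05939639, -0.69701251,  0.71382538])}
```

View pics/scene0.png

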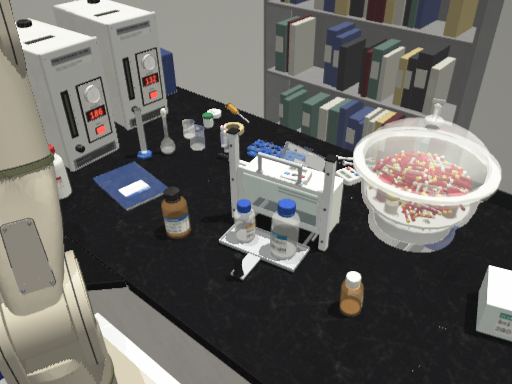

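View pics/top0.png

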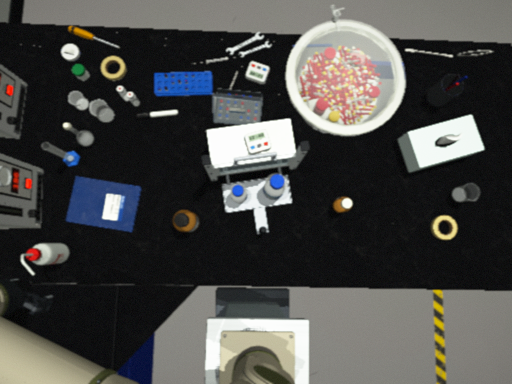

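```bash
cat > h.py <<'E'
from workcell import manip, cams
import cv2,numpy as np
from scipy.spatial.transform import Rotation as R
def ray(n,u,v):
    p=cams.camera_params(n); d=np.array([(u-p['cx'])/p['fx'],-(v-p['cy'])/p['fy'],-1.])
    return np.array(p['xyz']),R.from_quat(p['rotation']).apply(d)
def onz(n,u,v,z):
    c,d=ray(n,u,v); return c+d*(z-c[2])/d[2]
def proj(n,P):
    p=cams.camera_params(n); q=R.from_quat(p['rotation']).inv().apply(np.atleast_2d(P)-p['xyz'])
    return np.c_[p['cx']+p['fx']*q[:,0]/-q[:,2],p['cy']-p['fy']*q[:,1]/-q[:,2]]
def tri(a,b):
    (c1,d1),(c2,d2)=ray(*a),ray(*b); A=np.c_[d1,-d2]; s=np.linalg.lstsq(A,c2-c1,rcond=None)[0]
    return (c1+s[0]*d1+c2+s[1]*d2)/2, np.linalg.norm(c1+s[0]*d1-c2-s[1]*d2)
def blobs(im,lo,hi,box,amin=8):
    h=cv2.cvtColor(im,cv2.COLOR_RGB2HSV); m=cv2.inRange(h,lo,hi); k=np.zeros_like(m); x0,y0,x1,y1=box; k[y0:y1,x0:x1]=m[y0:y1,x0:x1]
    n,l,s,c=cv2.connectedComponentsWithStats(k)
    return [(s[i].tolist(),c[i].round(1).tolist()) for i in range(1,n) if s[i,4]>=amin]
E
python3 - <<'E'
from h import *
t=cv2.imread('pics/top0.png')[:,:,::-1].copy(); s=cv2.imread('pics/scene0.png')[:,:,::-1].copy()
print('blue top',blobs(t,(100,120,60),(130,255,255),(220,165,295,215)))
print('blue sc',blobs(s,(100,120,60),(130,255,255),(225,190,310,225)))
print('amb top',blobs(t,(5,80,30),(22,255,255),(165,190,365,240)))
print('amb sc',blobs(s,(5,80,30),(22,255,255),(150,180,380,330)))
a=cv2.resize(t[110:250,160:370],None,fx=3.8,fy=3.8,interpolation=cv2.INTER_CUBIC); cv2.imwrite('pics/c1.png',a[:,:,::-1])
b=cv2.resize(s[120:290,150:370],None,fx=3.5,fy=3.5,interpolation=cv2.INTER_CUBIC); cv2.imwrite('pics/c2.png',b[:,:,::-1])
E
```

```text
blue top [([270, 174, 14, 15, 168], [276.6, 181.0]), ([232, 185, 11, 11, 99], [237.3, 190.1])]
blue sc [([237, 199, 14, 14, 159], [243.5, 205.8]), ([278, 199, 18, 18, 269], [286.2, 207.3])]
amb top [([332, 196, 20, 17, 173], [339.5, 205.0]), ([172, 209, 26, 23, 329], [185.2, 220.2])]
amb sc [([161, 196, 27, 22, 438], [174.1, 207.7]), ([246, 222, 9, 7, 29], [250.2, 225.7]), ([165, 227, 26, 12, 124], [178.7, 234.3]), ([339, 280, 25, 37, 668], [350.5, 299.8])]
```

View pics/c1.png

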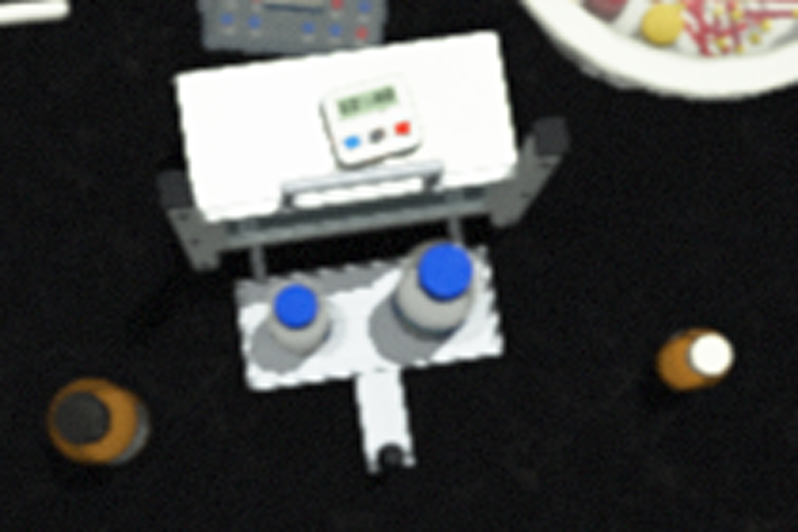

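View pics/c2.png

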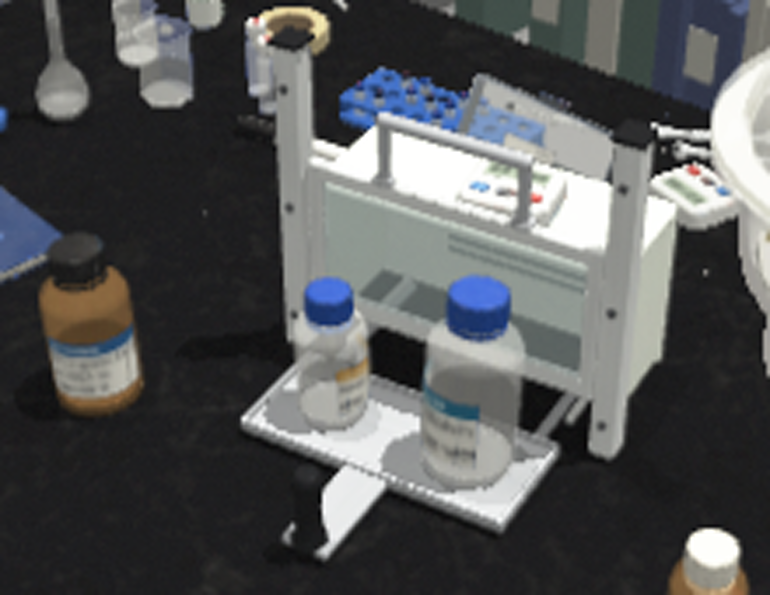

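```bash
python3 - <<'E'
from h import *
np.set_printoptions(precision=4,suppress=True)
A=lambda u,v:("top",160+u/3.8,110+v/3.8); B=lambda u,v:("scene",150+u/3.5,120+v/3.5)
for n,a,b in [("chL",(175,188),(291,38)),("chR",(550,136),(632,133)),("barL",(285,190),(383,118)),("barR",(440,168),(530,158)),("pulltop",(391,453),(308,475))]:
    print(n,*tri(A(*a),B(*b)))
print("chL",onz(*A(175,188),.268),"chR",onz(*A(550,136),.268))
c=[onz(*A(*q),.016) for q in [(250,390),(502,355),(237,282),(487,247)]]
print("tray FL FR BL BR",*c,np.mean(c,0)); print("len",np.linalg.norm(c[0]-c[1]),np.linalg.norm(c[2]-c[3]),np.linalg.norm(c[0]-c[2]))
v=(c[0]-c[1]+c[2]-c[3]); print('yaw',np.arctan2(-v[0],v[1]),'tray')
print("pull",onz(*A(391,455),.072))
print("cl_small",onz("top",237.3,190.1,.1),tri(("top",237.3,190.1),("scene",243.5,205.8)))
print("cl_large",onz("top",276.6,181,.138),tri(("top",276.6,181),("scene",286.2,207.3)))
print("am_small",onz(*A(711,355),.1),onz(*B(713,555),.098))
print("am_large",onz(*A(80,418),.13),onz(*B(75,250),.13))
E
```

```text
chL [0.5967 0.1536 0.2625] 0.0013256252112988844
chR [ 0.6401 -0.1022  0.2639] 0.0034675703829779286
barL [0.6073 0.0794 0.2208] 2.8655433662638144e-05
barR [ 0.6267 -0.0315  0.2228] 0.0014166849877686627
pulltop [ 0.4278 -0.0076  0.0645] 0.0009456790561560217
chL [0.596  0.1526 0.268 ] chR [ 0.6402 -0.1029  0.268 ]
tray FL FR BL BR [0.4801 0.1093 0.016 ] [ 0.5151 -0.103   0.016 ] [0.5716 0.1232 0.016 ] [ 0.6077 -0.0892  0.016 ] [0.5436 0.0101 0.016 ]
len 0.21511570083378623 0.21546048397542153 0.09251856209437363
yaw 0.165892868034623 tray
pull [ 0.4263 -0.0075  0.072 ]
cl_small [0.542  0.0731 0.1   ] (array([0.5405, 0.0739, 0.1038]), np.float64(0.0025130513473772685))
cl_large [ 0.5665 -0.0415  0.138 ] (array([ 0.565 , -0.0401,  0.1402]), np.float64(0.0033002183482024605))
am_small [ 0.5102 -0.2591  0.1   ] [ 0.5042 -0.2624  0.098 ]
am_large [0.4466 0.2315 0.13  ] [0.443  0.2291 0.13  ]
```

```bash
cat >> h.py <<'E'
CO=np.array([.618,.024]); YAW=.168
cx=np.array([np.cos(YAW),np.sin(YAW)]); cy=np.array([-cx[1],cx[0]])
def W(x,y): return CO+x*cx+y*cy
def C(p): d=np.array(p[:2])-CO; return np.array([d@cx,d@cy])
def rel(p,xyaw,tilt=0):
    "turn (deg) and shift in tool axes from now to TCP p, tool down, tool x at world yaw (deg)"
    o=manip.get_obs(); r=R.from_quat(o['ee_rot'])
    T=R.from_euler('z',xyaw,degrees=True)*R.from_rotvec([np.pi,0,0])*R.from_euler('x',tilt,degrees=True)
    print('turn',(r.inv()*T).as_rotvec(degrees=True).round(2),'shift',r.inv().apply(np.array(p)-o['position']).round(4),'now',np.round(o['position'],4),'t',round(o['clock'],2),'F',np.round(o['ft_force'],1),'w',round(o['grip_width'],3))
E
python3 -c "
from h import *
rel([.45,.10,.26],99.6); print(W(-.064,-.055),W(-.075,-.055))"
```

```text
turn [-2.000e-02  7.000e-02 -3.376e+01] shift [-0.3493  0.3696 -0.0289] now [0.2557 0.5699 0.2306] t 0.1 F [-0.8 -1.1 -0.2] w 1.0
[ 0.56409764 -0.04092716] [ 0.55325251 -0.04276648]
```

>>> {"api": "move_arm", "payload": {
  "moves": [
    [0,0,-5,-0.03,0.032,-0.01,0.085],
    [0,0,-10,-0.065,0.068,-0.02,0.085],
    [0,0,-15,-0.1,0.105,-0.029,0.085],
    [0,0,-20,-0.135,0.142,-0.029,0.085],
    [0,0,-25,-0.17,0.18,-0.029,0.085],
    [0,0,-30,-0.205,0.217,-0.029,0.085],
    [0,0,-33.8,-0.24,0.254,-0.029,0.085],
    [0,0,-33.8,-0.275,0.291,-0.029,0.085],
    [0,0,-33.8,-0.31,0.328,-0.029,0.085],
    [0,0,-33.8,-0.342,0.362,-0.029,0.085]
  ]
}}

```text
clock: 1.1
position: [0.444, 0.1134, 0.2603]
ee_rot: [0.645, 0.764, 0.0, -0.0]
ft_force: [1.0, -0.3, -0.2]
grip_width: 0.991
```

```bash
python3 -c "
from h import *
rel([.563,-.041,.26],99.6)"
```

```text
turn [ 0.01 -0.02  0.04] shift [-0.1721  0.0914  0.0002] now [0.444  0.1134 0.2603] t 1.1 F [ 1.  -0.3 -0.2] w 0.991
```

>>> {"api": "move_arm", "payload": {
  "moves": [
    [0,0,0,-0.035,0.018,0,0.0854],
    [0,0,0,-0.07,0.036,0,0.0854],
    [0,0,0,-0.105,0.055,0,0.0854],
    [0,0,0,-0.14,0.074,0,0.0854],
    [0,0,0,-0.172,0.091,0,0.0854],
    [0,0,0,-0.172,0.091,0.03,0.0854],
    [0,0,0,-0.172,0.091,0.06,0.0854],
    [0,0,0,-0.172,0.091,0.07,0.0854],
    [0,0,0,-0.172,0.091,0.07,0.0854]
  ]
}}

```text
clock: 2.0
position: [0.5614, -0.0387, 0.1891]
ee_rot: [0.645, 0.764, -0.001, -0.001]
ft_force: [0.4, -0.4, -0.3]
grip_width: 0.999
```

```bash
python3 - <<'E'
from h import *
rel([.563,-.041,.09],99.6)
s=cams.camera('scene'); t=cams.camera('top')
a=np.hstack([cv2.resize(s[60:300,170:370],(400,480)),cv2.resize(t[80:280,180:330],(360,480))]); cv2.imwrite('pics/d1.png',a[:,:,::-1])
E
```

```text
turn [-0.17 -0.02  0.05] shift [-0.0026  0.0014  0.0991] now [ 0.5614 -0.0387  0.1891] t 2.0 F [ 0.4 -0.4 -0.3] w 0.999
```

View pics/d1.png

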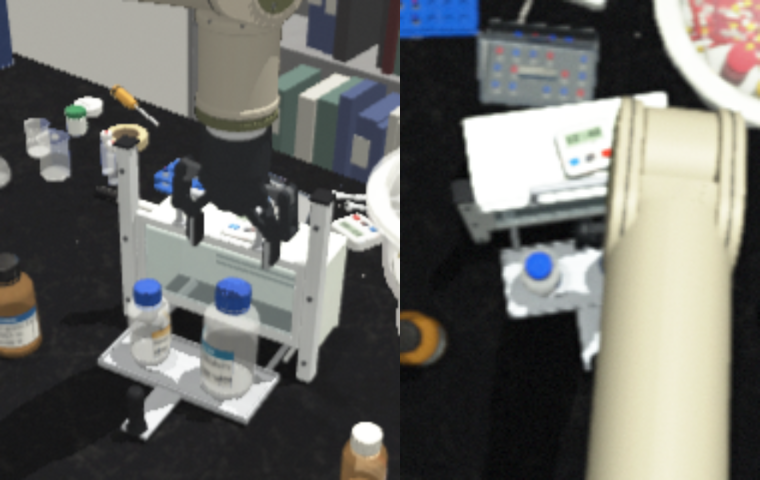

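>>> {"api": "move_arm", "payload": {
  "moves": [
    [0,0,0,0,0,0.02,0.0854],
    [0,0,0,0,0,0.04,0.0854],
    [0,0,0,0,0,0.06,0.0854],
    [0,0,0,0,0,0.08,0.0854],
    [0,0,0,0,0,0.092,0.0854],
    [0,0,0,0,0,0.099,0.0854],
    [0,0,0,0,0,0.1,0.0854],
    [0,0,0,0,0,0.1,0.0854]
  ]
}}

```text
clock: 2.9
position: [0.5629, -0.0389, 0.0911]
ee_rot: [0.645, 0.764, 0.0, 0.0]
ft_force: [-0.1, -0.3, -1.0]
grip_width: 0.999
```

>>> {"api": "move_arm", "payload": {
  "grip_force": 40,
  "moves": [
    [0,0,0,0,0,0,0.06],
    [0,0,0,0,0,0,0.055],
    [0,0,0,0,0,0,0.05],
    [0,0,0,0,0,0,0.05],
    [0,0,0,0,0,0,0.05],
    [0,0,0,0,0,0,0.05]
  ]
}}

```text
clock: 3.5
position: [0.5634, -0.039, 0.0917]
ee_rot: [0.645, 0.764, 0.001, 0.001]
ft_force: [-1.0, -0.4, 5.5]
grip_width: 0.765
```

```bash
python3 - <<'E'
from h import *
rel([.42,-.17,.09],99.6)
s=cams.camera('scene')
a=cv2.resize(s[100:290,170:370],(632,600)); cv2.imwrite('pics/d2.png',a[:,:,::-1])
E
```

```text
turn [0.15 0.   0.02] shift [-0.1052 -0.1633  0.0013] now [ 0.5634 -0.039   0.0917] t 3.5 F [-1.  -0.4  5.5] w 0.765
```

View pics/d2.png

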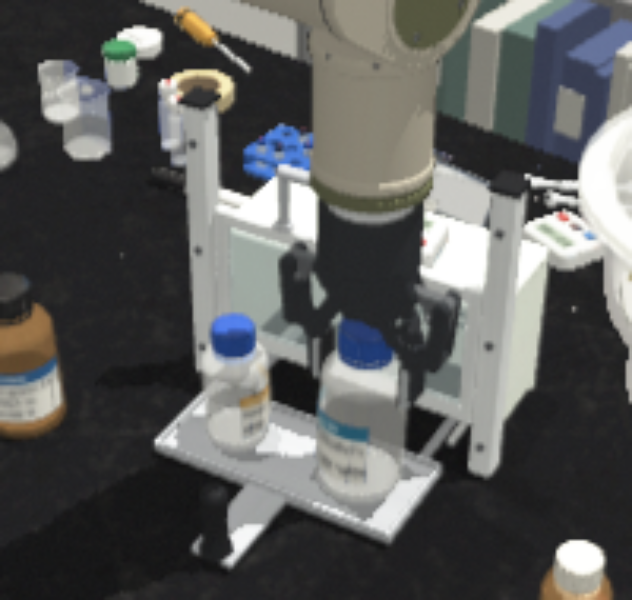

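>>> {"api": "move_arm", "payload": {
  "grip_force": 50,
  "moves": [
    [0,0,0,0,0,0,0.0854],
    [0,0,0,0,0,0,0.0854],
    [0,0,0,0,0,0.006,0.0854],
    [0,0,0,0,0,0.006,0.0854],
    [0,0,0,0,0,0.006,0.06],
    [0,0,0,0,0,0.006,0.05],
    [0,0,0,0,0,0.006,0.05],
    [0,0,0,0,0,0.006,0.05],
    [0,0,0,0,0,0.006,0.05]
  ]
}}

```text
clock: 4.45
position: [0.5627, -0.039, 0.0847]
ee_rot: [0.645, 0.764, 0.0, 0.0]
ft_force: [0.1, -0.3, 5.0]
grip_width: 0.769
```

>>> {"api": "move_arm", "payload": {
  "moves": [
    [0,0,0,0,0,-0.004,0.05],
    [0,0,0,0,0,-0.01,0.05],
    [0,0,0,0,0,-0.02,0.05],
    [0,0,0,0,0,-0.03,0.05],
    [0,0,0,0,0,-0.03,0.05]
  ]
}}

```text
clock: 4.95
position: [0.5634, -0.0389, 0.1162]
ee_rot: [0.645, 0.764, 0.001, 0.001]
ft_force: [-0.1, -0.1, -5.6]
grip_width: 0.767
```

```bash
python3 - <<'E'
from h import *
rel([.42,-.17,.116],99.6)
E
```

```text
turn [0.16 0.   0.03] shift [-0.1052 -0.1633 -0.0003] now [ 0.5634 -0.0389  0.1162] t 4.95 F [-0.1 -0.1 -5.6] w 0.767
```

>>> {"api": "move_arm", "payload": {
  "moves": [
    [0,0,0,-0.006,-0.01,0,0.05],
    [0,0,0,-0.018,-0.028,0,0.05],
    [0,0,0,-0.033,-0.051,0,0.05],
    [0,0,0,-0.048,-0.074,0,0.05],
    [0,0,0,-0.063,-0.098,0,0.05],
    [0,0,0,-0.078,-0.121,0,0.05],
    [0,0,0,-0.092,-0.143,0,0.05],
    [0,0,0,-0.101,-0.157,0,0.05],
    [0,0,0,-0.105,-0.163,0,0.05],
    [0,0,0,-0.105,-0.163,0,0.05]
  ]
}}

```text
clock: 5.95
position: [0.4189, -0.17, 0.1143]
ee_rot: [0.646, 0.764, 0.0, -0.0]
ft_force: [-0.8, 0.0, -4.1]
grip_width: 0.764
```

>>> {"api": "move_arm", "payload": {
  "moves": [
    [0,0,0,0,0,0.01,0.05],
    [0,0,0,0,0,0.022,0.05],
    [0,0,0,0,0,0.031,0.05],
    [0,0,0,0,0,0.036,0.05],
    [0,0,0,0,0,0.038,0.05],
    [0,0,0,0,0,0.038,0.05],
    [0,0,0,0,0,0.038,0.05]
  ]
}}

```text
clock: 6.65
position: [0.4195, -0.1698, 0.0765]
ee_rot: [0.645, 0.764, 0.0, 0.0]
ft_force: [-0.2, -0.1, -3.9]
grip_width: 0.764
```

```bash
python3 - <<'E'
from h import *
rel([.42,-.17,.075],99.6)
E
```

```text
turn [0.02 0.01 0.03] shift [-0.0003  0.0005  0.0015] now [ 0.4195 -0.1698  0.0765] t 6.65 F [-0.2 -0.1 -3.9] w 0.764
```

Still hanging just above the top; lower 1–2 mm and release, then up and over the amber.

>>> {"api": "move_arm", "payload": {
  "moves": [
    [0,0,0,0,0,0.001,0.05],
    [0,0,0,0,0,0.002,0.05],
    [0,0,0,0,0,0.002,0.05],
    [0,0,0,0,0,0.002,0.05]
  ]
}}

```text
clock: 7.05
position: [0.4197, -0.1697, 0.0747]
ee_rot: [0.645, 0.764, 0.0, 0.0]
ft_force: [-0.9, 0.9, 2.3]
grip_width: 0.766
```

>>> {"api": "move_arm", "payload": {
  "moves": [
    [0,0,0,0,0,0,0.07],
    [0,0,0,0,0,0,0.075],
    [0,0,0,0,0,0,0.0854],
    [0,0,0,0,0,0,0.0854],
    [0,0,0,0,0,-0.02,0.0854],
    [0,0,0,0,0,-0.06,0.0854],
    [0,0,0,0,0,-0.1,0.0854],
    [0,0,0,0,0,-0.11,0.0854],
    [0,0,0,0,0,-0.11,0.0854]
  ]
}}

```text
clock: 7.95
position: [0.4202, -0.1698, 0.1856]
ee_rot: [0.645, 0.764, 0.001, 0.001]
ft_force: [-0.2, -0.3, -0.2]
grip_width: 1.003
```

```bash
python3 - <<'E'
from h import *
rel([.507,-.260,.185],99.6)
E
```

```text
turn [0.2  0.02 0.04] shift [-0.1034  0.0704  0.0009] now [ 0.4202 -0.1698  0.1856] t 7.95 F [-0.2 -0.3 -0.2] w 1.003
```

>>> {"api": "move_arm", "payload": {
  "moves": [
    [0,0,0,-0.03,0.02,0,0.0854],
    [0,0,0,-0.065,0.044,0,0.0854],
    [0,0,0,-0.095,0.065,0,0.0854],
    [0,0,0,-0.103,0.07,0,0.0854],
    [0,0,0,-0.103,0.07,0.03,0.0854],
    [0,0,0,-0.103,0.07,0.07,0.0854],
    [0,0,0,-0.103,0.07,0.11,0.0854],
    [0,0,0,-0.103,0.07,0.135,0.0854],
    [0,0,0,-0.103,0.07,0.143,0.0854],
    [0,0,0,-0.103,0.07,0.143,0.0854]
  ]
}}

```text
clock: 8.95
position: [0.5042, -0.259, 0.0399]
ee_rot: [0.645, 0.764, -0.001, -0.001]
ft_force: [1.3, -0.3, -1.1]
grip_width: 1.002
```

```bash
python3 - <<'E'
from h import *
rel([.507,-.260,.040],99.6)
s=cams.camera('scene')
t=cams.camera('top')
a=np.hstack([cv2.resize(s[190:340,230:410],(480,400)),cv2.resize(t[160:260,200:360],(320,200)).repeat(1,0) if 0 else cv2.copyMakeBorder(cv2.resize(t[160:260,230:360],(312,240)),0,160,0,0,cv2.BORDER_CONSTANT)]); cv2.imwrite('pics/d3.png',a[:,:,::-1])
E
```

```text
turn [-0.17 -0.07  0.02] shift [-0.0014  0.0026 -0.0001] now [ 0.5042 -0.259   0.0399] t 8.95 F [ 1.3 -0.3 -1.1] w 1.002
```

View pics/d3.png

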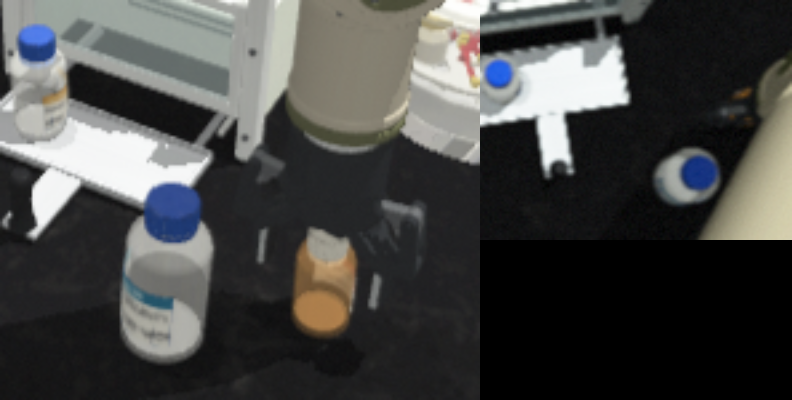

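>>> {"api": "move_arm", "payload": {
  "grip_force": 35,
  "moves": [
    [0,0,0,0,0,0,0.06],
    [0,0,0,0,0,0,0.045],
    [0,0,0,0,0,0,0.035],
    [0,0,0,0,0,0,0.035],
    [0,0,0,0,0,0,0.035],
    [0,0,0,0,0,0,0.035],
    [0,0,0,0,0,0,0.035]
  ]
}}

```text
clock: 9.75
position: [0.5061, -0.2598, 0.0423]
ee_rot: [0.645, 0.764, 0.0, 0.001]
ft_force: [-1.7, 0.6, 5.9]
grip_width: 0.538
```

>>> {"api": "move_arm", "payload": {
  "moves": [
    [0,0,0,0,0,-0.006,0.035],
    [0,0,0,0,0,-0.02,0.035],
    [0,0,0,0,0,-0.04,0.035],
    [0,0,0,0,0,-0.055,0.035],
    [0,0,0,0,0,-0.06,0.035],
    [0,0,0,0,0,-0.06,0.035]
  ]
}}

```text
clock: 10.35
position: [0.506, -0.2596, 0.1022]
ee_rot: [0.645, 0.764, 0.001, 0.001]
ft_force: [-0.1, 0.6, -2.1]
grip_width: 0.537
```

```bash
python3 - <<'E'
from h import *
p=W(-.073,-.055);rel([*p,.100],99.6)
E
```

```text
turn [0.1  0.02 0.04] shift [0.2058 0.0849 0.0023] now [ 0.506  -0.2596  0.1022] t 10.35 F [-0.1  0.6 -2.1] w 0.537
```

>>> {"api": "move_arm", "payload": {
  "moves": [
    [0,0,0,0.01,0.004,0,0.035],
    [0,0,0,0.03,0.012,0,0.035],
    [0,0,0,0.058,0.024,0,0.035],
    [0,0,0,0.086,0.035,0,0.035],
    [0,0,0,0.114,0.047,0,0.035],
    [0,0,0,0.142,0.059,0,0.035],
    [0,0,0,0.17,0.07,0,0.035],
    [0,0,0,0.193,0.08,0,0.035],
    [0,0,0,0.206,0.085,0,0.035],
    [0,0,0,0.206,0.085,0,0.035]
  ]
}}

```text
clock: 11.35
position: [0.5547, -0.0396, 0.1005]
ee_rot: [0.644, 0.765, -0.0, -0.001]
ft_force: [-0.3, 0.0, -0.9]
grip_width: 0.542
```

>>> {"api": "move_arm", "payload": {
  "moves": [
    [0,0,0,0,0,0.01,0.035],
    [0,0,0,0,0,0.025,0.035],
    [0,0,0,0,0,0.038,0.035],
    [0,0,0,0,0,0.045,0.035],
    [0,0,0,0,0,0.048,0.035],
    [0,0,0,0,0,0.048,0.035],
    [0,0,0,0,0,0.048,0.035]
  ]
}}

```text
clock: 12.05
position: [0.5549, -0.0424, 0.0534]
ee_rot: [0.645, 0.764, 0.0, 0.0]
ft_force: [-0.1, -0.2, -0.8]
grip_width: 0.539
```

```bash
python3 - <<'E'
from h import *
p=W(-.073,-.055);rel([*p,.052],99.6)
E
```

```text
turn [0.01 0.   0.02] shift [-0.0001  0.0003  0.0014] now [ 0.5549 -0.0424  0.0534] t 12.05 F [-0.1 -0.2 -0.8] w 0.539
```

>>> {"api": "move_arm", "payload": {
  "moves": [
    [0,0,0,0,0,0.001,0.035],
    [0,0,0,0,0,0.002,0.035],
    [0,0,0,0,0,0.002,0.035],
    [0,0,0,0,0,0.002,0.05],
    [0,0,0,0,0,0.002,0.06],
    [0,0,0,0,0,0.002,0.065],
    [0,0,0,0,0,0.002,0.065]
  ]
}}

```text
clock: 12.75
position: [0.5548, -0.0422, 0.0512]
ee_rot: [0.645, 0.764, -0.0, -0.0]
ft_force: [-0.1, -1.1, -0.4]
grip_width: 0.758
```

>>> {"api": "move_arm", "payload": {
  "moves": [
    [0,0,0,0,0,-0.02,0.065],
    [0,0,0,0,0,-0.05,0.065],
    [0,0,0,0,0,-0.09,0.065],
    [0,0,0,0,0,-0.13,0.065],
    [0,0,0,0,0,-0.17,0.065],
    [0,0,0,0,-0.03,-0.2,0.065],
    [0,0,0,0,-0.05,-0.22,0.065],
    [0,0,0,0,-0.05,-0.22,0.065]
  ]
}}

```text
clock: 13.55
position: [0.5052, -0.0516, 0.2744]
ee_rot: [0.646, 0.764, 0.002, 0.001]
ft_force: [1.4, -1.0, 1.1]
grip_width: 0.763
```

```bash
python3 - <<'E'
from h import *
rel([*W(-.05,0),.275],9.6)
s=cams.camera('scene'); t=cams.camera('top')
print('blue sc',blobs(s,(100,120,60),(130,255,255),(160,170,330,330)))
a=cv2.resize(s[100:300,150:350],(600,600)); cv2.imwrite('pics/d4.png',a[:,:,::-1])
E
```

```text
turn [ 0.17 -0.28 89.95] shift [ 0.0558  0.0738 -0.0001] now [ 0.5052 -0.0516  0.2744] t 13.55 F [ 1.4 -1.   1.1] w 0.763
blue sc [([162, 184, 3, 4, 8], [163.1, 185.5]), ([238, 199, 13, 14, 154], [243.9, 205.4]), ([178, 214, 10, 7, 28], [182.2, 217.4]), ([284, 259, 22, 22, 389], [294.5, 269.2])]
```

View pics/d4.png

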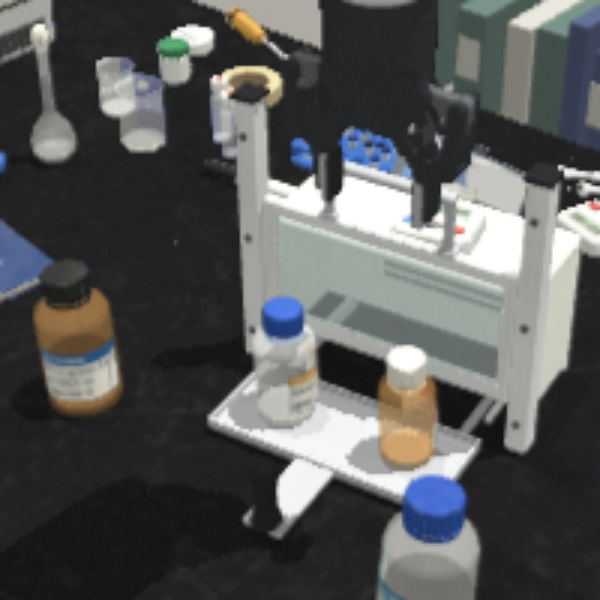

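>>> {"api": "move_arm", "payload": {
  "moves": [
    [0,0,8,0.01,0.01,0,0.05],
    [0,0,16,0.02,0.02,0,0.05],
    [0,0,24,0.03,0.025,0,0.05],
    [0,0,32,0.04,0.025,0,0.05],
    [0,0,40,0.05,0.025,0,0.05],
    [0,0,48,0.056,0.025,0,0.05],
    [0,0,56,0.056,0.025,0,0.05],
    [0,0,64,0.056,0.025,0,0.05],
    [0,0,72,0.056,0.025,0,0.05],
    [0,0,80,0.056,0.025,0,0.05]
  ]
}}

```text
clock: 14.65
position: [0.5208, 0.0093, 0.2696]
ee_rot: [0.986, 0.168, -0.001, 0.0]
ft_force: [0.1, 0.5, -0.3]
grip_width: 0.583
```

```bash
python3 - <<'E'
from h import *
rel([*W(0,0),.275],9.6); print(manip.get_obs()['joint_pos'])
E
```

```text
turn [0.03 0.14 9.74] shift [ 0.0965  0.0183 -0.0056] now [0.5208 0.0093 0.2696] t 14.65 F [ 0.1  0.5 -0.3] w 0.583
[-0.6724726   0.07512065  0.60410567  1.70169083 -0.04248271  1.38055878
  0.27592915]
```

>>> {"api": "move_arm", "payload": {
  "moves": [
    [0,0,5,0.03,0.006,-0.006,0.05],
    [0,0,9.7,0.06,0.012,-0.006,0.05],
    [0,0,9.7,0.085,0.018,-0.006,0.05],
    [0,0,9.7,0.0965,0.018,-0.006,0.05],
    [0,0,9.7,0.0965,0.018,0.01,0.05],
    [0,0,9.7,0.0965,0.018,0.035,0.05],
    [0,0,9.7,0.0965,0.018,0.055,0.05],
    [0,0,9.7,0.0965,0.018,0.066,0.05],
    [0,0,9.7,0.0965,0.018,0.066,0.05]
  ]
}}

```text
clock: 15.55
position: [0.6169, 0.0245, 0.2027]
ee_rot: [0.996, 0.087, -0.002, 0.0]
ft_force: [0.3, 0.5, 0.8]
grip_width: 0.583
```

>>> {"api": "move_arm", "payload": {
  "grip_force": 60,
  "moves": [
    [0,0,0,0,0,0,0.03],
    [0,0,0,0,0,0,0.015],
    [0,0,0,0,0,0,0.005],
    [0,0,0,0,0,0,0.0],
    [0,0,0,0,0,0,0.0],
    [0,0,0,0,0,0,0.0],
    [0,0,0,0,0,0,0.0]
  ]
}}

```text
clock: 16.25
position: [0.6195, 0.0245, 0.2066]
ee_rot: [0.996, 0.087, 0.002, -0.0]
ft_force: [7.4, -0.2, -2.0]
grip_width: 0.116
```

```bash
python3 - <<'E'
from h import *
rel([*W(0,0),.333],9.6)
E
```

```text
turn [ 0.02 -0.27  0.34] shift [-0.001   0.0003 -0.1264] now [0.6195 0.0245 0.2066] t 16.25 F [ 7.4 -0.2 -2. ] w 0.116
```

>>> {"api": "move_arm", "payload": {
  "moves": [
    [0,0,0,0.002,0,-0.006,0],
    [0,0,0,0.002,0,-0.018,0],
    [0,0,0,0.002,0,-0.033,0],
    [0,0,0,0.002,0,-0.048,0],
    [0,0,0,0.002,0,-0.063,0],
    [0,0,0,0.002,0,-0.078,0],
    [0,0,0,0.002,0,-0.092,0],
    [0,0,0,0.002,0,-0.102,0],
    [0,0,0,0.002,0,-0.106,0],
    [0,0,0,0.002,0,-0.106,0]
  ]
}}

```text
clock: 17.25
position: [0.6196, 0.0246, 0.3126]
ee_rot: [0.996, 0.087, 0.0, -0.0]
ft_force: [-6.7, -0.6, 2.5]
grip_width: 0.115
```

```bash
python3 - <<'E'
from h import *
rel([*W(0,0),.333],9.6)
s=cams.camera('scene'); 
a=cv2.resize(s[70:290,130:370],(654,600)); cv2.imwrite('pics/d5.png',a[:,:,::-1])
E
```

```text
turn [-0.03 -0.03  0.33] shift [-0.0016  0.0003 -0.0204] now [0.6196 0.0246 0.3126] t 17.25 F [-6.7 -0.6  2.5] w 0.115
```

View pics/d5.png

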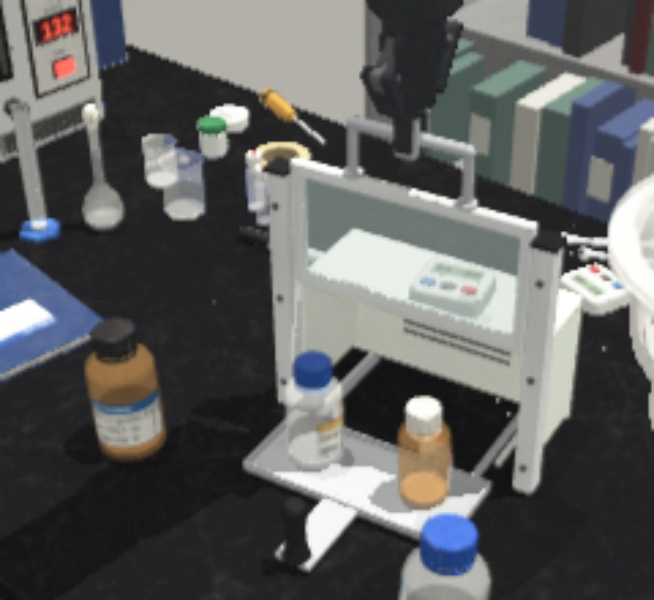

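>>> {"api": "move_arm", "payload": {
  "moves": [
    [0,0,0,0,0,0,0.03],
    [0,0,0,0,0,0,0.05],
    [0,0,0,0,0,0,0.05],
    [0,0,0,0,0,-0.02,0.05],
    [0,0,0,0,0,-0.045,0.05],
    [0,0,0,0,0,-0.05,0.05],
    [0,0,0,-0.04,0,-0.05,0.05],
    [0,0,0,-0.085,0,-0.05,0.05],
    [0,0,0,-0.13,0,-0.05,0.05],
    [0,0,0,-0.15,0,-0.05,0.05]
  ]
}}

```text
clock: 18.3
position: [0.4696, -0.0023, 0.3613]
ee_rot: [0.996, 0.086, 0.0, -0.001]
ft_force: [0.7, -0.6, 0.5]
grip_width: 0.588
```

>>> {"api": "move_arm", "payload": {
  "moves": [
    [0,0,-8,-0.01,0,0.02,0.06],
    [0,0,-16,-0.02,0,0.05,0.06],
    [0,0,-24,-0.03,0,0.08,0.06],
    [0,0,-32,-0.04,0,0.11,0.06],
    [0,0,-40,-0.046,0,0.14,0.06],
    [0,0,-48,-0.046,0,0.17,0.06],
    [0,0,-56,-0.046,0,0.2,0.06],
    [0,0,-64,-0.046,0,0.22,0.06],
    [0,0,-72,-0.046,0,0.22,0.06],
    [0,0,-80,-0.046,0,0.22,0.06]
  ]
}}

```text
clock: 19.3
position: [0.4261, -0.0092, 0.1405]
ee_rot: [0.705, 0.709, -0.0, -0.0]
ft_force: [0.5, -0.2, 0.3]
grip_width: 0.702
```

```bash
python3 - <<'E'
from h import *
rel([*W(-.195,0),.033],99.6)
E
```

```text
turn [-0.06  0.02 -9.34] shift [ 0.0007 -0.0003  0.1075] now [ 0.4261 -0.0092  0.1405] t 19.3 F [ 0.5 -0.2  0.3] w 0.702
```

>>> {"api": "move_arm", "payload": {
  "moves": [
    [0,0,-5,0,0,0,0.06],
    [0,0,-9.4,0,0,0.02,0.06],
    [0,0,-9.4,0,0,0.05,0.06],
    [0,0,-9.4,0,0,0.08,0.06],
    [0,0,-9.4,0,0,0.1,0.06],
    [0,0,-9.4,0,0,0.107,0.06],
    [0,0,-9.4,0,0,0.107,0.06]
  ]
}}

```text
clock: 20.0
position: [0.4262, -0.0094, 0.0338]
ee_rot: [0.647, 0.762, -0.001, -0.0]
ft_force: [-0.4, 0.4, -0.0]
grip_width: 0.7
```

>>> {"api": "move_arm", "payload": {
  "grip_force": 30,
  "moves": [
    [0,0,0,0,0,0,0.03],
    [0,0,0,0,0,0,0.015],
    [0,0,0,0,0,0,0.01],
    [0,0,0,0,0,0,0.01],
    [0,0,0,0,0,0,0.01],
    [0,0,0,0,0,0,0.01]
  ]
}}

```text
clock: 20.6
position: [0.4273, -0.0076, 0.0353]
ee_rot: [0.647, 0.763, 0.001, -0.0]
ft_force: [-2.8, 6.2, 6.9]
grip_width: 0.226
```

```bash
python3 - <<'E'
from h import *
rel([*W(-.095,0),.033],99.6)
s=cams.camera('scene'); 
a=cv2.resize(s[150:310,150:350],(600,480)); cv2.imwrite('pics/d6.png',a[:,:,::-1])
E
```

```text
turn [ 0.1  -0.14 -0.21] shift [-0.0004  0.0982  0.0025] now [ 0.4273 -0.0076  0.0353] t 20.6 F [-2.8  6.2  6.9] w 0.226
```

View pics/d6.png

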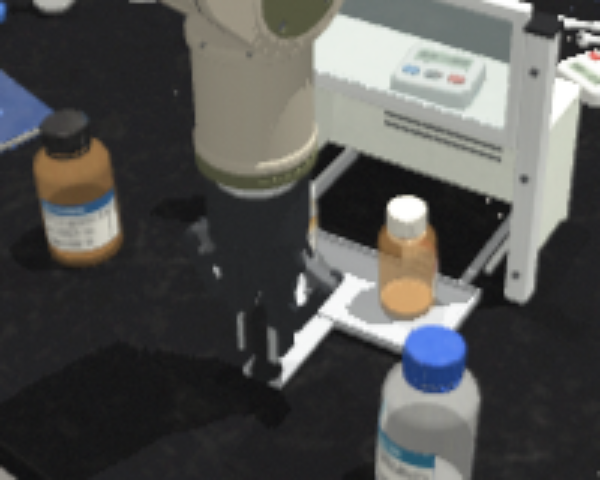

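>>> {"api": "move_arm", "payload": {
  "moves": [
    [0,0,0,0.001,0.002,0,0.01],
    [0,0,0,0.001,0.006,0,0.01],
    [0,0,0,0.001,0.012,0,0.01],
    [0,0,0,0.001,0.019,0,0.01],
    [0,0,0,0.001,0.026,0,0.01],
    [0,0,0,0.001,0.033,0,0.01],
    [0,0,0,0.001,0.04,0,0.01],
    [0,0,0,0.001,0.045,0,0.01],
    [0,0,0,0.001,0.048,0,0.01],
    [0,0,0,0.001,0.049,0,0.01]
  ]
}}

```text
clock: 21.65
position: [0.4757, 0.0009, 0.0353]
ee_rot: [0.647, 0.763, 0.001, -0.0]
ft_force: [-4.0, 3.9, 6.9]
grip_width: 0.23
```

>>> {"api": "move_arm", "payload": {
  "moves": [
    [0,0,0,0,0.002,0,0.01],
    [0,0,0,0,0.006,0,0.01],
    [0,0,0,0,0.012,0,0.01],
    [0,0,0,0,0.019,0,0.01],
    [0,0,0,0,0.026,0,0.01],
    [0,0,0,0,0.033,0,0.01],
    [0,0,0,0,0.04,0,0.01],
    [0,0,0,0,0.045,0,0.01],
    [0,0,0,0,0.048,0,0.01],
    [0,0,0,0,0.049,0,0.01]
  ]
}}

```text
clock: 22.65
position: [0.524, 0.0093, 0.0354]
ee_rot: [0.647, 0.763, 0.001, -0.0]
ft_force: [-3.1, 4.2, 7.5]
grip_width: 0.229
```

```bash
python3 - <<'E'
from h import *
rel([*W(-.08,0),.035],99.6)
s=cams.camera('scene'); 
a=cv2.resize(s[50:290,130:370],(600,600)); cv2.imwrite('pics/d7.png',a[:,:,::-1])
E
```

```text
turn [ 0.08 -0.12 -0.2 ] shift [-0.0012  0.0152  0.0004] now [0.524  0.0093 0.0354] t 22.65 F [-3.1  4.2  7.5] w 0.229
```

View pics/d7.png

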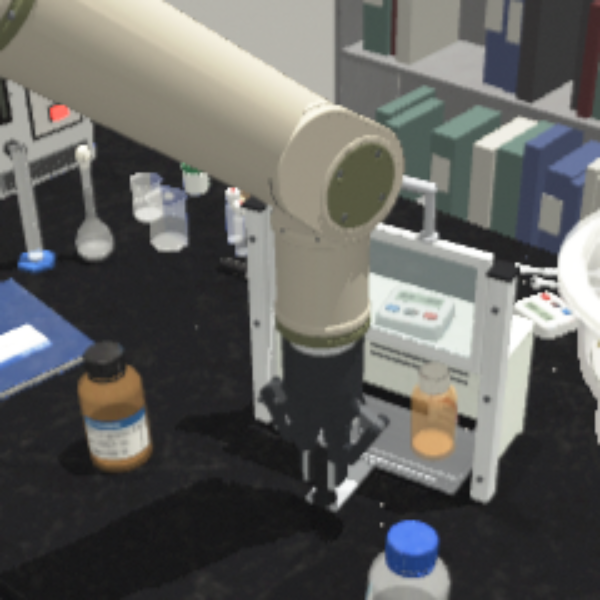

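>>> {"api": "move_arm", "payload": {
  "moves": [
    [0,0,0,0,0,0,0.03],
    [0,0,0,0,0,0,0.04],
    [0,0,0,0,0,0,0.045],
    [0,0,0,0,-0.015,0,0.045],
    [0,0,0,0,-0.035,0,0.045],
    [0,0,0,0,-0.038,0,0.03],
    [0,0,0,0,-0.038,0,0.01],
    [0,0,0,0,-0.038,0,0],
    [0,0,0,0,-0.038,0,0],
    [0,0,0,0,-0.038,0,0]
  ]
}}

```text
clock: 23.7
position: [0.4862, 0.0016, 0.0343]
ee_rot: [0.647, 0.762, -0.0, 0.0]
ft_force: [0.1, 0.6, -0.5]
grip_width: -0.0
```

>>> {"api": "move_arm", "payload": {
  "moves": [
    [0,0,0,0,0.005,0,0],
    [0,0,0,0,0.01,0,0],
    [0,0,0,0,0.014,0,0],
    [0,0,0,0,0.018,0,0],
    [0,0,0,0,0.022,0,0],
    [0,0,0,0,0.026,0,0],
    [0,0,0,0,0.03,0,0],
    [0,0,0,0,0.034,0,0],
    [0,0,0,0,0.038,0,0],
    [0,0,0,0,0.042,0,0]
  ]
}}

```text
clock: 24.7
position: [0.5274, 0.0085, 0.0342]
ee_rot: [0.647, 0.762, -0.0, -0.0]
ft_force: [-2.2, 0.5, 1.0]
grip_width: 0.004
```

>>> {"api": "move_arm", "payload": {
  "moves": [
    [0,0,0,0,0.003,0,0],
    [0,0,0,0,0.006,0,0],
    [0,0,0,0,0.007,0,0],
    [0,0,0,0,0.007,0,0]
  ]
}}

```text
clock: 25.1
position: [0.5343, 0.0095, 0.0343]
ee_rot: [0.647, 0.762, 0.0, 0.0]
ft_force: [-0.5, 1.0, 0.4]
grip_width: -0.0
```

```bash
python3 - <<'E'
from h import *
rel([*W(-.08,0),.035],99.6); print(C(manip.get_obs()['position']))
E
```

```text
turn [ 0.03  0.01 -0.27] shift [ 0.0003  0.0049 -0.0007] now [0.5343 0.0095 0.0343] t 25.1 F [-0.5  1.   0.4] w -0.0
[-0.08490682 -0.0003104 ]
```

Push further in small steps until the stop is felt.

>>> {"api": "move_arm", "payload": {
  "moves": [
    [0,0,0,0,0.001,0,0],
    [0,0,0,0,0.002,0,0],
    [0,0,0,0,0.003,0,0],
    [0,0,0,0,0.004,0,0],
    [0,0,0,0,0.004,0,0]
  ]
}}

```text
clock: 25.6
position: [0.5382, 0.0101, 0.0343]
ee_rot: [0.647, 0.762, 0.0, 0.0]
ft_force: [-1.2, -0.5, -0.0]
grip_width: -0.003
```

>>> {"api": "move_arm", "payload": {
  "moves": [
    [0,0,0,0,0.001,0,0],
    [0,0,0,0,0.002,0,0],
    [0,0,0,0,0.003,0,0],
    [0,0,0,0,0.003,0,0]
  ]
}}

```text
clock: 26.0
position: [0.5396, 0.0104, 0.0341]
ee_rot: [0.647, 0.762, -0.001, -0.001]
ft_force: [-9.3, -0.1, 7.3]
grip_width: 0.001
```

>>> {"api": "move_arm", "payload": {
  "moves": [
    [0,0,0,0,-0.02,0,0],
    [0,0,0,0,-0.05,0,0],
    [0,0,8,0,-0.08,-0.03,0.02],
    [0,0,16,0,-0.085,-0.07,0.05],
    [0,0,24,0,-0.085,-0.115,0.05],
    [0,0,32,0,-0.085,-0.16,0.05],
    [0,0,40,0,-0.085,-0.205,0.05],
    [0,0,48,0,-0.085,-0.25,0.05],
    [0,0,56,0,-0.085,-0.295,0.05],
    [0,0,64,0,-0.085,-0.33,0.05]
  ]
}}

```text
clock: 27.0
position: [0.4575, -0.0035, 0.3674]
ee_rot: [0.954, 0.3, 0.002, -0.001]
ft_force: [0.9, -0.1, 0.3]
grip_width: 0.581
```

```bash
python3 - <<'E'
from h import *
rel([*W(0,0),.363],9.6)
s=cams.camera('scene'); t=cams.camera('top')
a=cv2.resize(s[100:320,130:350],(600,600)); cv2.imwrite('pics/d8.png',a[:,:,::-1])
E
```

```text
turn [-0.04 -0.23 25.37] shift [0.1472 0.0695 0.005 ] now [ 0.4575 -0.0035  0.3674] t 27.0 F [ 0.9 -0.1  0.3] w 0.581
```

View pics/d8.png

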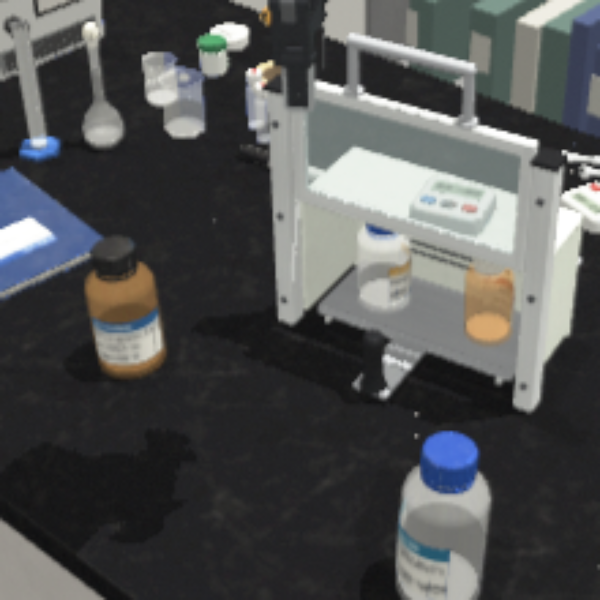

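>>> {"api": "move_arm", "payload": {
  "moves": [
    [0,0,8,0,0,0,0.05],
    [0,0,16,0,0,0,0.05],
    [0,0,24,0.04,0.019,0,0.05],
    [0,0,25.3,0.08,0.038,0.002,0.05],
    [0,0,25.3,0.12,0.057,0.005,0.05],
    [0,0,25.3,0.148,0.07,0.005,0.05],
    [0,0,25.3,0.148,0.07,0.005,0.05],
    [0,0,25.3,0.148,0.07,0.025,0.05],
    [0,0,25.3,0.148,0.07,0.054,0.05],
    [0,0,25.3,0.148,0.07,0.054,0.05]
  ]
}}

```text
clock: 28.1
position: [0.6167, 0.0252, 0.3071]
ee_rot: [0.996, 0.087, -0.002, -0.0]
ft_force: [-1.0, 0.9, 0.9]
grip_width: 0.584
```

>>> {"api": "move_arm", "payload": {
  "grip_force": 60,
  "moves": [
    [0,0,0,0,0,0,0.03],
    [0,0,0,0,0,0,0.015],
    [0,0,0,0,0,0,0.005],
    [0,0,0,0,0,0,0.0],
    [0,0,0,0,0,0,0.0],
    [0,0,0,0,0,0,0.0]
  ]
}}

```text
clock: 28.7
position: [0.6193, 0.0252, 0.3115]
ee_rot: [0.996, 0.088, 0.002, 0.0]
ft_force: [5.6, -0.1, 3.7]
grip_width: 0.118
```

```bash
python3 - <<'E'
from h import *
rel([.6196,.0246,.1845],9.6)
E
```

```text
turn [ 0.02 -0.19  0.44] shift [-0.0003  0.0006  0.127 ] now [0.6193 0.0252 0.3115] t 28.7 F [ 5.6 -0.1  3.7] w 0.118
```

>>> {"api": "move_arm", "payload": {
  "moves": [
    [0,0,0,0.002,0,0.006,0],
    [0,0,0,0.002,0,0.018,0],
    [0,0,0,0.002,0,0.033,0],
    [0,0,0,0.002,0,0.048,0],
    [0,0,0,0.002,0,0.063,0],
    [0,0,0,0.002,0,0.078,0],
    [0,0,0,0.002,0,0.093,0],
    [0,0,0,0.002,0,0.105,0],
    [0,0,0,0.002,0,0.112,0],
    [0,0,0,0.002,0,0.116,0]
  ]
}}

```text
clock: 29.7
position: [0.6195, 0.0253, 0.1937]
ee_rot: [0.996, 0.087, -0.001, 0.0]
ft_force: [-7.4, -2.1, 4.4]
grip_width: 0.116
```

>>> {"api": "move_arm", "payload": {
  "moves": [
    [0,0,0,0,0,0.002,0],
    [0,0,0,0,0,0.004,0],
    [0,0,0,0,0,0.006,0],
    [0,0,0,0,0,0.008,0],
    [0,0,0,0,0,0.008,0]
  ]
}}

```text
clock: 30.2
position: [0.6195, 0.0253, 0.1859]
ee_rot: [0.996, 0.087, -0.001, 0.0]
ft_force: [-5.5, -3.2, 0.9]
grip_width: 0.113
```

>>> {"api": "move_arm", "payload": {
  "moves": [
    [0,0,0,0,0,0.001,0],
    [0,0,0,0,0,0.002,0],
    [0,0,0,0,0,0.003,0],
    [0,0,0,0,0,0.003,0]
  ]
}}

```text
clock: 30.6
position: [0.6196, 0.0253, 0.1853]
ee_rot: [0.996, 0.087, -0.001, -0.001]
ft_force: [-15.0, -0.3, 21.8]
grip_width: 0.114
```

>>> {"api": "move_arm", "payload": {
  "moves": [
    [0,0,0,0,0,-0.002,0.03],
    [0,0,0,0,0,-0.002,0.05],
    [0,0,0,0,0,-0.002,0.05],
    [0,0,0,0,0,-0.025,0.05],
    [0,0,0,0,0,-0.06,0.05],
    [0,0,0,0,0,-0.1,0.05],
    [0,0,0,-0.04,-0.02,-0.12,0.05],
    [0,0,0,-0.08,-0.06,-0.12,0.05],
    [0,0,0,-0.12,-0.1,-0.12,0.05],
    [0,0,0,-0.13,-0.14,-0.12,0.05]
  ]
}}

```text
clock: 31.6
position: [0.4677, 0.1377, 0.3035]
ee_rot: [0.996, 0.086, 0.0, -0.001]
ft_force: [0.9, 1.0, 0.2]
grip_width: 0.584
```

>>> {"api": "move_arm", "payload": {
  "moves": [
    [0,0,0,0,-0.04,0,0.05],
    [0,0,0,0,-0.08,0,0.05],
    [0,0,0,0,-0.12,0,0.05],
    [0,0,0,0,-0.16,0,0.05],
    [0,0,0,0,-0.2,0,0.05],
    [0,0,0,0,-0.24,0,0.05],
    [0,0,0,0,-0.26,0,0.05],
    [0,0,0,0,-0.26,0,0.05]
  ]
}}

```text
clock: 32.4
position: [0.4226, 0.3974, 0.3023]
ee_rot: [0.996, 0.09, -0.0, 0.001]
ft_force: [-0.6, 0.3, -0.3]
grip_width: 0.584
```

```bash
python3 - <<'E'
from h import *
np.set_printoptions(precision=4,suppress=True)
s=cams.camera('scene'); t=cams.camera('top'); cv2.imwrite('pics/e_s.png',s[:,:,::-1]); cv2.imwrite('pics/e_t.png',t[:,:,::-1])
bt=blobs(t,(100,120,60),(130,255,255),(225,150,330,260)); bs=blobs(s,(100,120,60),(130,255,255),(225,190,330,300))
print(bt,bs)
print('amb',blobs(t,(5,80,30),(22,255,255),(165,190,365,240)),blobs(s,(5,80,20),(25,255,255),(150,180,340,300)))
# expected pixel positions of closed-state points, dark/bright test
P=[np.r_[W(-.060,0),.072],np.r_[W(-.0,.055),.2],np.r_[W(0,-.055),.2],np.r_[W(0,0),.2],np.r_[W(.06,-.055),.112],np.r_[W(.06,.061),.108]]
print(proj('scene',P),proj('top',P),sep='\n')
g=cv2.cvtColor(s,cv2.COLOR_RGB2GRAY)
u,v=proj('scene',np.r_[W(0,0.03),.2])[0]; u=int(round(u)); v=int(round(v)); print('bar col',u,v,g[v-12:v+13,u])
u,v=proj('scene',np.r_[W(-.06,0),.06])[0]; u=int(round(u)); v=int(round(v)); print('pull row',u,v,g[v,u-14:u+15])
E
```

```text
[([314, 225, 16, 14, 179], [321.3, 231.5])] [([284, 258, 22, 23, 415], [294.3, 268.7])]
amb [([172, 209, 26, 23, 327], [185.3, 220.2])] [([161, 196, 27, 22, 439], [174.1, 207.7]), ([303, 216, 12, 8, 61], [309.0, 219.1]), ([165, 227, 26, 12, 126], [178.6, 234.3])]
[[267.2859 221.8769]
 [260.2316 160.9074]
 [300.3738 173.1322]
 [279.8973 166.8963]
 [309.4259 190.992 ]
 [269.9057 179.6289]]
[[256.7759 186.4464]
 [235.5876 161.0846]
 [274.8168 155.7394]
 [255.2598 158.4041]
 [269.4327 143.1432]
 [231.4437 148.5758]]
bar col 269 164 [ 93  76  99 109 235 255 255 255 255 255 251 232 199 145 123 240 255 255
 255 255 255 255 255 255 255]
pull row 267 226 [ 18  19  18  21  18  17  19  18  20  21  24  28  31  33  35  34  31  29
  48  96 113 114 114 116 121 127 131 139 151]
```

```bash
python3 - <<'E'
from h import *
np.set_printoptions(precision=4,suppress=True,linewidth=200)
g0=cv2.imread('pics/scene0.png',0); g=cv2.imread('pics/e_s.png',0)
# match pull patch + rough vertical range from the start picture, and the bar/sash
u,v=proj('scene',np.r_[W(-.195,0),.05])[0].round().astype(int); print('start pull px',u,v)
T=g0[v-12:v+16,u-8:u+14]; r=cv2.matchTemplate(g[190:270,230:310],T,cv2.TM_CCOEFF_NORMED); _,m,_,l=cv2.minMaxLoc(r)
print('score',m,'pull now',np.array(l)+[230+8,190+12],'expected home',proj('scene',np.r_[W(-.06,0),.05]),'10mm short',proj('scene',np.r_[W(-.07,0),.05]))
T=g0[148:190,250:310]; r=cv2.matchTemplate(g[130:220,230:330],T,cv2.TM_CCOEFF_NORMED); _,m,_,l=cv2.minMaxLoc(r)
print('sash shift px',np.array(l)+[230-250,130-148],'score',m,'expected for 22mm',proj('scene',np.r_[W(0,0),.2])-proj('scene',np.r_[W(0,0),.222]))
print(onz('top',321.3,231.5,.14))
E
```

```text
start pull px 238 261
score 0.7703462839126587 pull now [265 232] expected home [[267.2514 228.7353]] 10mm short [[265.2511 230.9527]]
sash shift px [0 0] score 0.5933233499526978 expected for 22mm [[-0.1777  7.8254]]
[ 0.4225 -0.1725  0.14  ]
```

```bash
python3 - <<'E'
from h import *
np.set_printoptions(linewidth=250)
for n,a,b in (('top','top0','e_t'),):
    for f,x in ((a,-.195),(b,-.06)):
        g=cv2.imread(f'pics/{f}.png',0); q=proj(n,np.r_[W(x,0),.072])[0]; u,v=q.round().astype(int); print(f,q.round(1)); print(g[v-8:v+9,u-8:u+9])
for f,h in (('scene0',.222),('e_s',.2)):
    g=cv2.imread(f'pics/{f}.png',0)
    for y in (.045,-.02):
        q=proj('scene',np.r_[W(0,y),h])[0]; u,v=q.round().astype(int); print(f,q.round(1),g[v-8:v+40,u])
E
```

```text
top0 [263.2 229.9]
[[141 221 240 242 241 241 240 239 240 241 238 201  98  26  17  22  18]
 [109 209 241 241 241 240 240 240 239 240 238 205 112  37  21  17  18]
 [ 96 206 243 243 241 242 241 241 241 241 240 223 155  60  19  19  13]
 [ 92 205 242 243 243 241 238 236 236 238 240 239 193  84  23  17  15]
 [ 89 201 244 244 240 227 193 172 170 192 225 237 197  89  19  16  14]
 [ 84 197 240 240 215 151  96  73  75  98 154 208 187  90  21  15  15]
 [ 71 175 231 217 147  69  40  45  42  47  89 155 156  84  22  15  17]
 [ 43 133 205 193 102  31  35  48  51  49  60 106 119  77  26  15  17]
 [ 27  99 178 173  82  18  38  53  57  49  58 116 146 115  44  11  12]
 [ 17  70 132 129  63  14  30  38  48  41  59 120 165 141  60  15  17]
 [ 16  49 107 115  68  22  15  20  26  21  36  74  99  82  37  12  15]
 [ 13  40  92 107  68  31  14  14  13  10  19  22  30  24  20  16  18]
 [ 10  25  48  55  33  19   9  13  16  13  17  17  17  18  17  18  18]
 [ 13   7  13  12  14   9   8  12  19  16  13  14  18  15  17  13  18]
 [ 16  15  10   9   1  10  11  18  14  16  20  18  17  16  14  17  15]
 [ 15  13  14   
[... 1506 characters left out ...]
 200 173 148 150 150 150 150 149 149 148 150 149 149 148 148]
scene0 [287.5 161.3] [146 149 149 136 136 145 143 185 224 204 152 117 225 252 252 241 232 251 250 206 176 188 249 253 245 196 196 239 245 197 150 148 145 185 192 164 143 121 132 144 129 122 140 148 148 138 121 115]
e_s [263.7 162. ] [ 85 252 254 254 254 254 252 241 218 168 126 169 253 254 255 255 255 255 254 254 254 254 254 254 254 253 251 216 156 154 153 154 175 181 180 179 176 171 165 165 163 162 160 152 139 133 134 134]
e_s [287.2 169.1] [165 252 254 254 253 252 249 240 217 167 126 121 180 161 248 253 240 183 155 154 153 153 252 254 254 253 250 212 155 153 150 147 125 134 149 152 151 151 152 151 151 150 144 140 137 135 136 136]
```

```bash
python3 -c "
from h import *
print(manip.hand_in())"
```

```text
the job is handed in; nothing more can be done
None
```

The job is done and handed in at about 32.5 s of the 72 s allowed; no verdict came back. I moved the bottles before raising the sash, because there was more room for the wrist with it low.

**What I did**
1. I stood the large clear bottle on the worktop at about (0.42, -0.17), clear of the tray.
2. I stood the small amber bottle in its place on the tray.
3. I raised the sash by its bar to about 0.128 m.
4. I pushed the tray in until it hit its stop, at about 9 N of resistance.
5. I lowered the sash until it hit its stop, at about 22 N, then let go and drew the arm clear.

**What the last checks showed**
- **Tray:** the last top-view picture puts the tray's pull within about 1 pixel (3 mm) of its fully home position.
- **Sash:** the bar is within about 1 pixel (3 mm) of its fully down position.
- **Large bottles:** the large clear one measured at (0.4225, -0.1725), where I placed it. The large amber one shows unchanged from the start.
- **Small bottles:** both stood upright on the tray in the last picture I viewed, taken just before the sash came down. I could not view another picture after that because I had used all 12. In the final image I only confirmed amber colour near the small amber bottle's place; the small clear bottle's cap was not picked up at all.

**Checks that disagreed:** a rough template match put the pull about 10 mm short and the sash unmoved from where it started. Both matches were weak (0.77 and 0.59). I went with the end-stop forces and the pixel profiles, which both contradict those matches.

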